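# Walk a bearing cap square into its drilling jig

## Task

On the aluminium jig plate, walk the heavy cast-iron bearing cap round by pushing its corners with the fingertips until one of its long arched faces lies flat against the fence and its end is up against the end stop, and push the swing latch fully shut behind it. Only push, nothing is picked up: the cap stays flat down on the plate the whole time, and the tin, torch and two valve springs beside the jig stay where they are.

Things in the scene. Friction and masses are not known exactly. Their poses are not given: they have to be found in the camera images.
- jig: Fixed drilling jig: aluminium plate 12 mm thick on the bench. Origin on its underside; z up, x away from the robot to the fence, y to the left along the fence. Plate x -100 to +85 mm, y -150 to +125. Fence and end stop form a square inside corner; a seated cap has its origin at x 27, y -22, z 12 mm and its y axis along the jig's y, either way round. Low hold-down screws near three plate corners.
- fence_face (a point): Point on the fence's flat working face (looks to the jig's -x), 30 mm above the jig's underside, behind the middle of a seated cap. The fence is a ground steel bar 22 mm thick along the plate's far side, from y = -140 to +50 mm of the jig, top 42 mm above the underside. Axes as the jig's.
- stop_face (a point): Point on the end stop's flat working face (looks to the jig's -y), 30 mm above the jig's underside. The stop is a steel block 20 mm thick at the left end of the fence, reaching from the fence 53 mm towards the robot, top 40 mm above the underside. Axes as the jig's.
- cap: Main bearing cap: dark cast-iron block, 1.3 to 1.7 kg, friction about 0.6, loose on the plate. x (thickness) 56 mm, y (length) 104, 52 high in the middle, 44 over the ends. Origin under its centre, z up. An arch of radius 27 runs through along x, so low down the long faces (x = +-28) are there only on the legs, 27 to 52 mm from the middle. Starts turned 35 to 65 deg counter-clockwise from square.
- latch (a joint): Angle of the swing latch, a steel arm turning on a post about the vertical, rad: 0 = fully shut, against its own stop (arm along the jig's -y, in front of the seated cap), 1.57 = arm along the jig's -x; 2.4 = open stop. Starts 1.7 to 2.2. Stiff (1 N at the knob), stays where left. A screw nose 75 mm from the pivot clears a seated cap by 1.2 mm when shut: it shuts only on a cap that is home.
- latch_pivot (a point): On the latch's vertical pivot, 60 mm above the jig's underside, at x -21, y +62 mm of the jig. The arm is 16 mm wide, its top at this height, its underside 14 mm lower; 115 mm from pivot to knob. It turns on a round post standing on the plate, 22 mm thick with a foot 34 mm across.
- latch_knob (a point): Middle of the black upright knob on the free end of the latch arm, 77 mm above the jig's underside; knob 20 mm across, 34 mm tall, top 94 mm above the underside. It can be pushed from any side.
- paste_tin: Round tin with white lid, 69 mm across, 57 mm tall, at the right of the jig; origin under its centre. Leave it.
- torch: Black pocket torch lying at the right of the jig, 132 x 35 x 35 mm, long along its x; origin under its centre. Leave it.
- valve_spring_a: Steel coil spring standing at the left of the jig, 34 mm across, 45 mm tall; origin under its centre. Leave it.
- valve_spring_b: Steel coil spring standing at the left of the jig, 35 mm across, 48 mm tall; origin under its centre. Leave it.

How it is judged:
By the outcome, as a careful person would: the job done as asked, in the order asked, and still so for the second after the job is handed in, with the robot touching nothing.
It also fails if it takes over 72 s, if anything falls off the work surface, if the arm or the gripper's body presses on something with over 40 N, if the wrist force passes 120 N, or if a joint passes its speed limit or range.

## Robot

A 7-joint arm with a two-finger parallel gripper is mounted at the origin on a cart in front of the work surface, level with it; the furniture and walls round the work are solid. World frame = base frame: x ahead of the robot, y to its left, z up, the work surface at z = 0. Lengths are in m, angles in rad, forces in N, time in s.
With the tool pointing down it reaches from about 0.4 to 0.85 m from the base axis. Payload 4.4 kg.
Tool frame: the origin (TCP) lies midway between the tips of the shut fingers; the grasp point (between the pads) lies 19 mm behind it (grip_point_offset is the distance from the TCP to the grasp point, in m); z points along the fingers, y is the line along which they close (so a half turn about z gives the same grasp; the last joint's range is limited). The gripper opens to 94 mm and grips with 3 to 60 N. Pads are 16 mm wide; open, the fingers measure 119 mm over their backs; the gripper's body (75 mm by 177 mm) begins 78 mm behind the grasp point.
Start: joints at [-1.222, 0.628, 0.038, 1.517, -0.027, 0.996, -0.02], TCP at [0.262, 0.595, 0.205] pointing down, gripper open.
Joint ranges: [-3.06, 3.06], [-0.37, 2.12], [-1.25, 1.32], [0.18, 2.47], [-1.1, 4.24], [0.23, 1.98], [-2.94, 2.94]. Speed limits (rad/s): [2.57, 2.57, 3.14, 3.14, 3.14, 3.14, 3.14].

## Interface

Orientations are given as a 3x3 rotation matrix whose columns are the frame's x, y, z axes.
In Python, from rig import get_state, get_image, calibration, sign_off, grip_point_offset gives the robot as it stands.
- The arm moves only by the tool jog_arm, never from a script. Its argument "deltas" is a list that holds one entry, the list of rows, each a list of 5 numbers: the shift along the tool's x, y, z in mm, then the turn about the tool's z in rad, then the finger opening in mm, from 0 to 94. A call has 1 to 20 rows; each row is the pose to reach, as a shift and turn from the pose commanded when the call began, along the tool's axes at that moment; what a row does not reach only later rows make up. A row lasts 1/8 s, in which the tool goes at most 62.5 mm and 10.7 degrees, less where a joint would pass 70% of its speed; a pose out of reach is approached as far as the arm can. A call with a gripper value outside its range is refused whole. The fingers move at their own pace and stop on an object; "force" is the grip in N (left out, the last holds). Time passes only in rows, so rows that repeat a pose let the fingers close. It gives the time, the measured TCP pose, the force, the opening and the grip force at its end, in the units of the state.
- get_state(): the state, without advancing time (a new reading comes with each control period).
- get_image(name): name is "scene" or "top"; returns the picture (384x512x3 uint8, blue, green, red); there is no depth.
- calibration(name): a dict with "intrinsics" (3x3 intrinsics, pixels), "rvec" (rotation vector, rad) and "tvec" (3), from world to camera coordinates, as OpenCV has them. Camera axes: x right, y down, z forward; pixel columns grow to the right and rows downward; lengths in m; the calibration is good to about 2 mm. A picture is of the moment at which its call begins. calibration takes no time and is no camera call.
- sign_off(): hands the job in; it is judged then, once.
The state is a dict: "t": time; "joint_positions": joint angles; "joint_vel": joint speeds; "joint_efforts": joint torques, N m; "tcp_pos": TCP position; "eef_rot": TCP orientation; "ft_force": force on the tool from outside, world axes, zero at the start; "ft_torque": the same for the moment, N m; "gripper_width": finger opening in m; "gripper_force": force on a finger pad.
Only numpy, scipy, OpenCV 4.12 (cv2) and the standard library are available. Lean on these libraries where they do the work, as an engineer would, in place of code of your own. Each camera call takes 0.05 s, during which the arm holds its last target. There are 200 camera calls.

## Working session

There is one attempt and no reset: what is moved stays moved. The work goes in short steps, Python scripts to look and compute and a tool call to move; the robot and the scene stay as the last step left them, time stands still between calls to the robot, and variables do not carry over. Pictures are saved under pics/ and viewed, at most 10 in all, crops included, and the job is handed in when it is done.

Besides the shell and the picture viewer there is one more tool, called as name([rows], argument=value, ...), one row to a line, values as JSON. jog_arm: Moves the arm, as the interface text tells. Its arguments: {"type":"object","properties":{"deltas":{"type":"array","items":{"type":"array","items":{"type":"array","items":{"type":"number"}}}},"force":{"type":"number"}},"required":["deltas"]}

```bash
mkdir -p pics; ls; cat > h.py <<'E'
import numpy as np,cv2
from rig import *
def cam(n):
    c=calibration(n);K=np.array(c["intrinsics"]);R=cv2.Rodrigues(np.array(c["rvec"],float))[0];t=np.array(c["tvec"],float).ravel();return K,R,t
def cast(n,uv,z):
    K,R,t=cam(n);C=-R.T@t;out=[]
    for u,v in np.atleast_2d(uv):
        d=R.T@np.linalg.solve(K,[u,v,1.]);out.append(C+d*(z-C[2])/d[2])
    return np.array(out)
def proj(n,P):
    K,R,t=cam(n);q=(np.atleast_2d(P)@R.T+t)@K.T;return q[:,:2]/q[:,2:]
E
python3 - <<'E'
from h import *
for n in("scene","top"):
    K,R,t=cam(n);print(n,-R.T@t,K[0,0]);cv2.imwrite(f"pics/{n}0.png",cv2.resize(get_image(n),(800,600),interpolation=cv2.INTER_CUBIC))
s=get_state();print(s["t"],s["tcp_pos"],s["eef_rot"],s["gripper_width"])
E
```

```text
pics
scene [-0.04323249  0.50290094  0.49615056] 379.368203788401
top [0.51115966 0.17515407 1.0426664 ] 417.40495477684345
0.1 [0.26168413 0.59437587 0.20467809] [[-9.15195513e-01  4.03009606e-01 -6.55819709e-04]
 [ 4.03010139e-01  9.15194264e-01 -1.51238620e-03]
 [-9.30372969e-06 -1.64843106e-03 -9.99998641e-01]] 0.09410648712569522
```

View pics/top0.png

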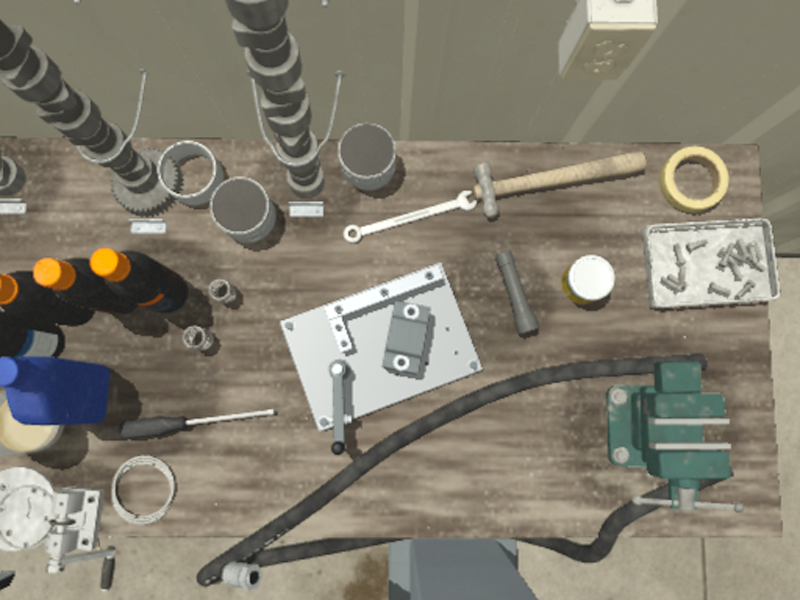

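View pics/scene0.png

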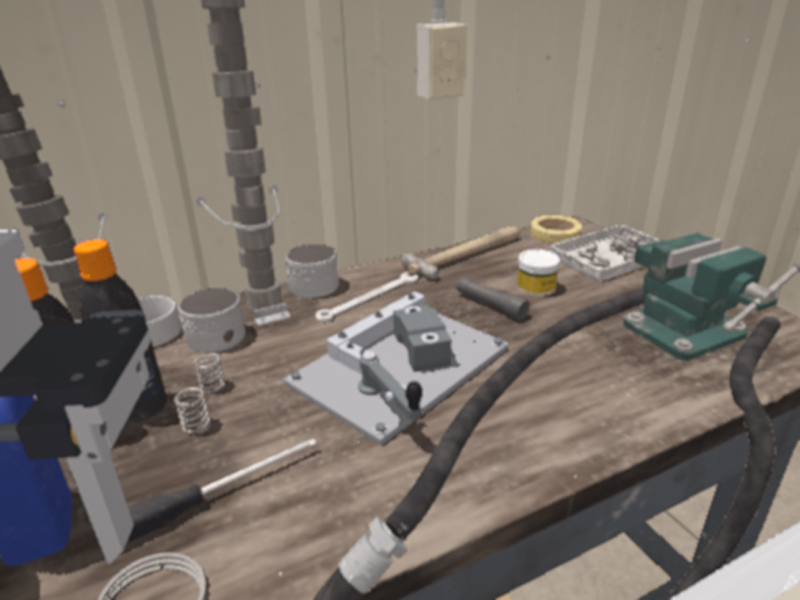

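The top view shows the plate with corners at about (282,321), (441,265), (481,367) and (320,430). The fence runs along its far side and the end stop is near (340,330). The cap is at about (407,340), the latch pivot at (338,370) and the knob at (338,447). The scene view agrees with this. Next I'll measure.

```bash
cat >> h.py <<'E'
def jig(img):
    hsv=cv2.cvtColor(img,cv2.COLOR_BGR2HSV)
    m=((hsv[...,2]>125)&(hsv[...,1]<45)).astype(np.uint8)
    w=np.zeros_like(m);w[150:290,170:320]=1;m*=w
    m=cv2.morphologyEx(m,cv2.MORPH_OPEN,np.ones((3,3)))
    c=max(cv2.findContours(m,cv2.RETR_EXTERNAL,cv2.CHAIN_APPROX_NONE)[0],key=cv2.contourArea)
    P=cast("top",c[:,0,:].astype(float),.012)[:,:2]*1000
    return m,P
def J2W(p,J):
    a=J[2];return np.array(J[:2])+np.array(p)@np.array([[np.cos(a),np.sin(a)],[-np.sin(a),np.cos(a)]])
def W2J(p,J):
    a=J[2];return (np.array(p)-np.array(J[:2]))@np.array([[np.cos(a),-np.sin(a)],[np.sin(a),np.cos(a)]])
E
python3 - <<'E'
from h import *
img=get_image("top");m,P=jig(img)
print(cv2.minAreaRect(P.astype(np.float32)))
px=np.array([[282,321],[441,265],[481,367],[320,430]])/1.5625
print(cast("top",px,.012)[:,:2]*1000)
print("holes",cast("top",np.array([[411,312],[401,362]])/1.5625,.056)*1000)
print("piv/knob",cast("top",np.array([[338,370]])/1.5625,.06)*1000,cast("top",np.array([[338,447]])/1.5625,.094)*1000)
x=img[155:300,170:320]
x=cv2.resize(x,None,fx=4,fy=4,interpolation=cv2.INTER_CUBIC);cv2.imwrite("pics/crop.png",x)
E
```

```text
((576.3618774414062, 187.1540069580078), (209.95208740234375, 277.83782958984375), 21.186967849731445)
[[623.8693418  346.96533712]
 [715.84940541  94.27081921]
 [552.48603801  31.60347842]
 [453.58729895 283.70740176]]
holes [[633.93954491 143.791286    56.        ]
 [557.73012756 158.76783718  56.        ]]
piv/knob [[545.13273305 253.32016255  60.        ]] [[434.28857729 248.96599919  94.        ]]
```

View pics/crop.png

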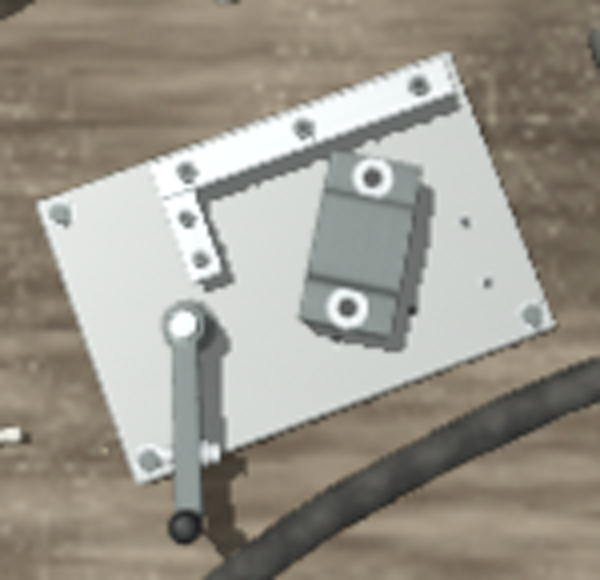

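The crop gives clean corners: FL (37,203), NR (555,325), NL (137,483). The pivot is at (184,324), the knob at (185,526) and the cap bolt holes at (373,178) and (347,307). Now I'll fit the poses.

```bash
python3 - <<'E'
from h import *
from scipy.optimize import least_squares
px=lambda p:(np.array(p,float)-1.5)/4+[170,155]
jp=np.array([[85,125],[-100,-150],[-100,125],[-21,62]])
W=np.vstack([cast("top",px([[37,203],[555,325],[137,483]]),.012),cast("top",px([[184,324]]),.06)])[:,:2]*1000
r=least_squares(lambda J:(J2W(jp,J)-W).ravel(),[591,205,.37]);J=r.x
print(J,r.fun.reshape(-1,2).round(1))
h=cast("top",px([[373,178],[347,307]]),.056)[:,:2]*1000;h=W2J(h,J);d=h[1]-h[0]
print("cap",h.mean(0),np.degrees(np.arctan2(-d[0],d[1])))
k=W2J(cast("top",px([[185,526]]),.094)[:,:2]*1000,J);print("knob",k,np.linalg.norm(k-[-21,62]))
np.save("J.npy",J)
s=get_state();p=s["tcp_pos"]*1000;R=s["eef_rot"]
t=J2W([[-88,-79]],J)[0];print("target",t,"delta tool",R.T@(np.r_[t,140]-p),"turn",(np.arctan2(R[1,0],R[0,0])-(J[2]+np.pi/2)))
E
```

```text
[5.89967492e+02 2.04811018e+02 3.64200439e-01] [[ 0.9  1. ]
 [-0.1 -1.3]
 [-1.2  0. ]
 [ 0.4  0.3]]
cap [-12.44684208 -51.99630232] 57.934604310721284
knob [[-129.4814489    97.67346162]] 114.19641245875937
target [535.87949263  99.64691574] delta tool [-450.30598641 -342.26598749   65.286854  ] turn 0.7917931643674099
```

jog_arm([
  [[-60, -46, 0, 0.1, 0], [-120, -92, 0, 0.2, 0], [-180, -137, 0, 0.3, 0], [-240, -182, 0, 0.4, 0], [-300, -228, 10, 0.5, 0], [-360, -274, 20, 0.6, 0], [-420, -319, 40, 0.7, 0], [-450, -342, 60, 0.79, 0], [-450, -342, 60, 0.79, 0], [-450, -342, 60, 0.79, 0]],
])

```text
t: 1.4
tcp_pos: [0.5369, 0.0948, 0.1444]
eef_rot: [[-0.35, 0.937, -0.001], [0.937, 0.35, -0.003], [-0.003, -0.002, -1.0]]
ft_force: [-0.3, 0.0, 0.2]
gripper_width: 0.0006
gripper_force: 0.0
```

```bash
cat >> h.py <<'E'
def st():
    J=np.load("J.npy");s=get_state();p=s["tcp_pos"]*1000;R=s["eef_rot"]
    print("t %.2f"%s["t"],"jig",W2J(p[None,:2],J)[0].round(1),"z %.1f"%p[2],"yawerr %.3f"%(np.arctan2(R[1,0],R[0,0])-J[2]-np.pi/2),"F jig",W2J(s["ft_force"][None,:2]+J[:2],J)[0].round(1),"Fz %.1f"%s["ft_force"][2],"w %.3f"%s["gripper_width"],"tilt",R[2,:2].round(3))
E
python3 -c "from h import *;st()"
```

```text
t 1.40 jig [-88.8 -83.9] z 144.4 yawerr -0.006 F jig [-0.3  0.2] Fz 0.2 w 0.001 tilt [-0.003 -0.002]
```

jog_arm([
  [[0, 0, 60, 0.006, 0], [0, 0, 110, 0.006, 0], [0, 0, 122, 0.006, 0], [0, 0, 122, 0.006, 0], [10, 6, 122, 0.006, 0], [17, 11, 122, 0.006, 0], [22, 15, 122, 0.006, 0], [26, 17, 122, 0.006, 0], [31, 19, 122, 0.006, 0], [36, 21, 122, 0.006, 0], [41, 24, 122, 0.006, 0], [46, 26, 122, 0.006, 0], [50, 28, 122, 0.006, 0], [55, 31, 122, 0.006, 0], [55, 31, 122, 0.006, 0]],
])

```text
t: 3.28
tcp_pos: [0.5447, 0.1612, 0.0247]
eef_rot: [[-0.352, 0.936, -0.001], [0.936, 0.352, -0.003], [-0.002, -0.002, -1.0]]
ft_force: [-3.6, -5.9, 5.0]
gripper_width: 0.0006
gripper_force: 3.1
```

```bash
python3 - <<'E'
from h import *
st();x=get_image("top")[155:300,170:320]
cv2.imwrite("pics/p1.png",cv2.resize(x,None,fx=4,fy=4,interpolation=cv2.INTER_CUBIC))
E
```

```text
t 3.27 jig [-57.8 -24.6] z 24.7 yawerr -0.005 F jig [-5.5 -4.2] Fz 5.0 w 0.001 tilt [-0.002 -0.002]
```

View pics/p1.png

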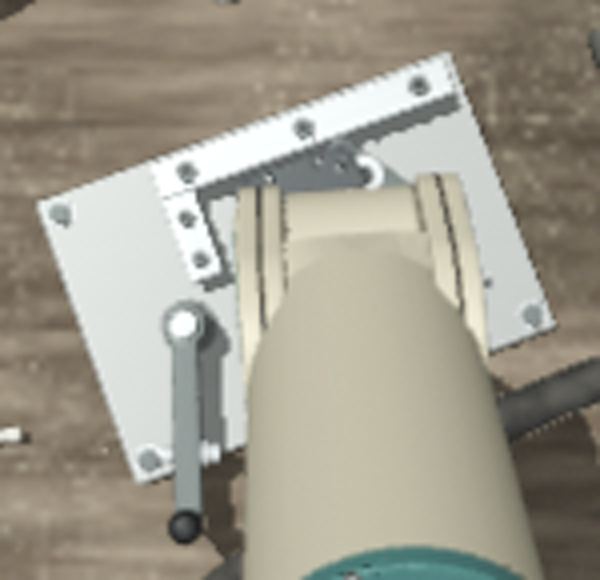

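The arm hides most of the cap from above. The fence-side hole is still near (372,172), so the cap is pivoting round its far end as planned, with about 7 N on the tool. I'll keep pushing along the arc.

jog_arm([
  [[4, 3, 0, 0, 0], [7, 7, 0, 0, 0], [10, 11, 0, 0, 0], [12, 15, 0, 0, 0], [14, 19, 0, 0, 0], [16, 23, 0, 0, 0], [17, 27, 0, 0, 0], [17, 29, 0, 0, 0], [17, 29, 0, 0, 0]],
])

```text
t: 4.45
tcp_pos: [0.5589, 0.1901, 0.0233]
eef_rot: [[-0.355, 0.935, -0.013], [0.935, 0.355, -0.001], [0.004, -0.013, -1.0]]
ft_force: [-12.8, -0.8, 6.0]
gripper_width: 0.0
gripper_force: 5.2
```

```bash
python3 - <<'E'
from h import *
st();x=get_image("scene")[170:300,170:340]
cv2.imwrite("pics/p2.png",cv2.resize(x,None,fx=4,fy=4,interpolation=cv2.INTER_CUBIC))
E
```

```text
t 4.45 jig [-34.2  -2.7] z 23.3 yawerr -0.002 F jig [-12.2   3.8] Fz 6.0 w 0.000 tilt [ 0.004 -0.013]
```

View pics/p2.png

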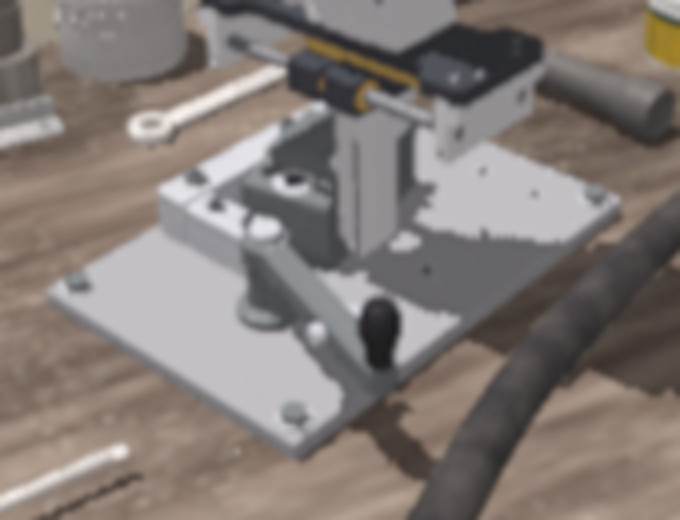

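The cap's left end is now close to the end stop, and the push force has risen to 12 N. I'll back off and look from above.

jog_arm([
  [[0, -20, 0, 0, 0], [0, -35, -20, 0, 0], [-20, -40, -75, 0, 0], [-80, -40, -100, 0, 0], [-140, -40, -100, 0, 0], [-200, -40, -100, 0, 0], [-220, -40, -100, 0, 0], [-220, -40, -100, 0, 0]],
])

```text
t: 5.5
tcp_pos: [0.607, -0.0314, 0.1241]
eef_rot: [[-0.35, 0.937, 0.001], [0.937, 0.35, 0.0], [-0.0, 0.001, -1.0]]
ft_force: [0.5, 0.7, -0.8]
gripper_width: 0.0004
gripper_force: 0.0
```

```bash
cat > cap.py <<'E'
from h import *
J=np.load("J.npy");st();img=get_image("top");x=img[155:300,170:320]
cv2.imwrite("pics/cap_%d.png"%(get_state()["t"]*100),cv2.resize(x,None,fx=4,fy=4,interpolation=cv2.INTER_CUBIC))
g=cv2.cvtColor(img,cv2.COLOR_BGR2GRAY)
c=J2W([[0,-40]],J)/1000
# bolt bosses: bright blobs surrounded by dark cap, search in jig area near cap
v,u=np.mgrid[150:300,170:320];uv=np.c_[u.ravel(),v.ravel()].astype(float)
q=W2J(cast("top",uv,.056)[:,:2]*1000,J).reshape(150,150,2)
inside=(q[...,0]>-75)&(q[...,0]<44)&(q[...,1]<27)&(q[...,1]>-130)
s=g[150:300,170:320];dark=((s<125)&inside).astype(np.uint8)
n,l,stt,cen=cv2.connectedComponentsWithStats(dark);k=1+np.argmax(stt[1:,4])
cs,h=cv2.findContours((l==k).astype(np.uint8),cv2.RETR_CCOMP,cv2.CHAIN_APPROX_NONE)
for i,cc in enumerate(cs):
    if cv2.contourArea(cc)>8 and h[0][i][3]>=0:
        m=cv2.moments(cc);print("hole jig",W2J(cast("top",[[m["m10"]/m["m00"]+170,m["m01"]/m["m00"]+150]],.056)[:,:2]*1000,J).round(1),cv2.contourArea(cc))
E
python3 cap.py; ls pics
```

```text
t 5.50 jig [ -68.3 -226.8] z 124.1 yawerr -0.006 F jig [0.7 0.4] Fz -0.8 w 0.000 tilt [-0.     0.001]
cap_555.png
crop.png
p1.png
p2.png
scene0.png
top0.png
```

View pics/cap_555.png

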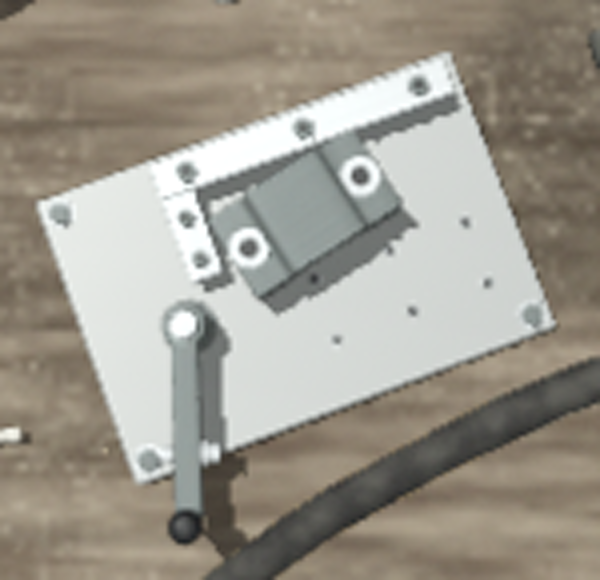

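The bosses are at (248,247) and (360,176). The cap is about 11–13° short of square, its far-right corner touches the fence near (350,135), and its left corner (212,205) is close to the stop.

```bash
cat > pose.py <<'E'
from h import *
import sys
J=np.load("J.npy");a=np.array(eval(sys.argv[1]),float)
h=W2J(cast("top",(a-1.5)/4+[170,155],.056)[:,:2]*1000,J);d=h[0]-h[1];c=h.mean(0);t=np.arctan2(-d[0],d[1])
print("cap",c.round(1),"deg",np.degrees(t).round(1),"len",np.linalg.norm(d))
for n,p in{"+x+y":(28,52),"+x-y":(28,-52),"-x+y":(-28,52),"-x-y":(-28,-52)}.items():
    print(n,(c+[np.cos(t)*p[0]-np.sin(t)*p[1],np.sin(t)*p[0]+np.cos(t)*p[1]]).round(1))
E
python3 pose.py "[[248,247],[360,176]]"
```

```text
cap [ 16.4 -27.4] deg 12.0 len 78.82919482885922
+x+y [33.  29.3]
+x-y [ 54.6 -72.5]
-x+y [-21.8  17.7]
-x-y [ -0.2 -84.1]
```

jog_arm([
  [[60, 3, 0, 0.006, 0], [120, 6, 0, 0.006, 0], [180, 9, 0, 0.006, 0], [230, 13, 30, 0.006, 0], [230, 13, 70, 0.006, 0], [230, 13, 100, 0.006, 0], [230, 22, 100, 0.006, 0], [230, 30, 100, 0.006, 0], [230, 35, 100, 0.006, 0], [229, 39, 100, 0.006, 0], [228, 43, 100, 0.006, 0], [228, 47, 100, 0.006, 0], [228, 51, 100, 0.006, 0], [228, 55, 100, 0.006, 0], [228, 58, 100, 0.006, 0], [228, 60, 100, 0.006, 0], [228, 60, 100, 0.006, 0]],
])

```text
t: 7.68
tcp_pos: [0.5729, 0.2037, 0.0238]
eef_rot: [[-0.348, 0.937, -0.018], [0.938, 0.348, -0.001], [0.005, -0.017, -1.0]]
ft_force: [-17.8, -2.0, 11.7]
gripper_width: 0.0005
gripper_force: 8.5
```

```bash
python3 -c "from h import *;st()"
```

```text
t 7.67 jig [-16.4   5. ] z 23.8 yawerr -0.009 F jig [-17.4   4.5] Fz 11.7 w 0.000 tilt [ 0.005 -0.017]
```

jog_arm([
  [[0, 4, 0, 0, 0], [0, 8, 0, 0, 0], [0, 12, 0, 0, 0], [0, 12, 0, 0, 0]],
])

```text
t: 8.18
tcp_pos: [0.5724, 0.2032, 0.0229]
eef_rot: [[-0.347, 0.937, -0.041], [0.938, 0.347, -0.008], [0.007, -0.041, -0.999]]
ft_force: [-36.9, -8.7, 27.9]
gripper_width: 0.0
gripper_force: 19.2
```

```bash
python3 -c "from h import *;st()"
```

```text
t 8.18 jig [-17.    4.8] z 22.9 yawerr -0.010 F jig [-37.6   5. ] Fz 27.9 w 0.000 tilt [ 0.007 -0.041]
```

The cap stays put at 37 N, so it is either seated or jammed. I'll back off to the right and look.

jog_arm([
  [[0, -25, 0, 0.008, 0], [0, -50, -10, 0.008, 0], [-20, -55, -60, 0.008, 0], [-80, -55, -100, 0.008, 0], [-140, -55, -100, 0.008, 0], [-200, -55, -100, 0.008, 0], [-228, -55, -100, 0.008, 0], [-228, -55, -100, 0.008, 0]],
])

```text
t: 9.18
tcp_pos: [0.6226, -0.0292, 0.1252]
eef_rot: [[-0.334, 0.943, 0.004], [0.943, 0.334, -0.002], [-0.003, 0.003, -1.0]]
ft_force: [0.3, 0.4, -0.3]
gripper_width: 0.0003
gripper_force: 0.0
```

```bash
python3 - <<'E'
from h import *
st();x=get_image("top")[175:265,200:310]
cv2.imwrite("pics/p4.png",cv2.resize(x,None,fx=6,fy=6,interpolation=cv2.INTER_CUBIC))
E
```

```text
t 9.18 jig [ -52.8 -230.2] z 125.2 yawerr -0.024 F jig [0.4 0.3] Fz -0.3 w 0.000 tilt [-0.003  0.003]
```

View pics/p4.png

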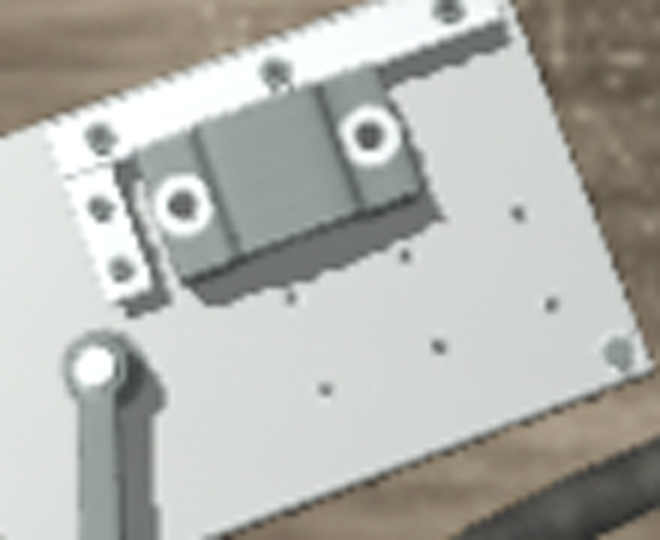

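The cap's long face is now flat on the fence, and a gap of a few mm remains between its left end (about 140,170) and the stop (about 115,165). Next I'll push its right end in +y.

jog_arm([
  [[40, 40, 0, -0.024, 0], [80, 76, 0, -0.024, 0], [115, 76, 0, -0.024, 0], [115, 76, 55, -0.024, 0], [115, 76, 100, -0.024, 0], [115, 76, 101, -0.024, 0], [128, 76, 101, -0.024, 0], [136, 76, 101, -0.024, 0], [140, 76, 101, -0.024, 0], [144, 76, 101, -0.024, 0], [148, 76, 101, -0.024, 0], [152, 76, 101, -0.024, 0], [156, 76, 101, -0.024, 0], [159, 76, 101, -0.024, 0], [159, 76, 101, -0.024, 0]],
])

```text
t: 11.1
tcp_pos: [0.6441, 0.1382, 0.0251]
eef_rot: [[-0.356, 0.934, 0.01], [0.934, 0.356, -0.013], [-0.016, 0.005, -1.0]]
ft_force: [6.5, -18.9, -0.3]
gripper_width: 0.0005
gripper_force: 9.8
```

```bash
python3 -c "from h import *;st()"
```

```text
t 11.10 jig [ 26.9 -81.5] z 25.1 yawerr -0.000 F jig [ -0.6 -20. ] Fz -0.3 w 0.000 tilt [-0.016  0.005]
```

It stopped at y = -81.5 with 20 N; -82 is expected when it is against the stop. I'll firm up the fence contact on both legs.

jog_arm([
  [[-20, 0, 0, 0, 0], [-20, 0, -60, 0, 0], [-10, -40, -70, 0, 0], [11, -75, -50, 0, 0], [11, -75, 0, 0, 0], [11, -75, 0, 0, 0], [11, -55, 0, 0, 0], [11, -45, 0, 0, 0], [11, -40, 0, 0, 0], [11, -36, 0, 0, 0], [11, -33, 0, 0, 0], [11, -33, 0, 0, 0]],
])

```text
t: 12.6
tcp_pos: [0.5951, 0.1452, 0.0226]
eef_rot: [[-0.36, 0.933, -0.017], [0.933, 0.36, -0.004], [0.002, -0.017, -1.0]]
ft_force: [-16.3, -5.6, 13.7]
gripper_width: 0.0001
gripper_force: 8.7
```

```bash
python3 -c "from h import *;st()"
```

```text
t 12.60 jig [-16.4 -57.5] z 22.6 yawerr 0.005 F jig [-17.2   0.6] Fz 13.7 w 0.000 tilt [ 0.002 -0.017]
```

jog_arm([
  [[0, -20, 0, 0, 0], [0, -35, 0, 0, 0], [40, -35, 0, 0, 0], [72, -35, 0, 0, 0], [72, -25, 0, 0, 0], [72, -15, 0, 0, 0], [72, -8, 0, 0, 0], [72, -4, 0, 0, 0], [72, 0, 0, 0, 0], [72, 0, 0, 0, 0]],
])

```text
t: 13.85
tcp_pos: [0.5698, 0.2113, 0.0213]
eef_rot: [[-0.359, 0.933, -0.017], [0.933, 0.359, -0.005], [0.001, -0.018, -1.0]]
ft_force: [-14.2, -4.9, 10.8]
gripper_width: 0.0007
gripper_force: 7.7
```

```bash
python3 -c "from h import *;st()"
```

```text
t 13.85 jig [-16.5  13.2] z 21.3 yawerr 0.003 F jig [-15.    0.5] Fz 10.8 w 0.001 tilt [ 0.001 -0.018]
```

Both legs stop at the same depth (-16.4 and -16.5), so the face is flat on the fence. Next is the latch: I'll go behind the knob.

jog_arm([
  [[0, -30, 0, 0, 0], [0, -45, -30, 0, 0], [0, -60, -85, 0, 0], [40, -85, -100, 0, 0], [85, -114, -100, 0, 0], [118, -114, -100, 0, 0], [118, -114, -60, 0, 0], [118, -114, -42, 0, 0], [118, -114, -42, 0, 0]],
])

```text
t: 14.98
tcp_pos: [0.4289, 0.2832, 0.0635]
eef_rot: [[-0.36, 0.933, -0.002], [0.933, 0.36, -0.002], [-0.001, -0.002, -1.0]]
ft_force: [-0.1, -0.0, 0.6]
gripper_width: 0.0004
gripper_force: 0.0
```

```bash
python3 - <<'E'
from h import *
st();s=get_state();print(s["joint_positions"].round(2))
J=np.load("J.npy");p=W2J(s["tcp_pos"][None,:2]*1000,J)[0]
for th in (170,180,190,200,210,220,230,240,250,260,265,270):
    a=np.radians(th);c,q=np.cos(a),np.sin(a);w=np.array([-21+115*c+19*q,62+115*q-19*c])
    d=J2W([w],J)[0]-J2W([p],J)[0];print(th,(s["eef_rot"].T@np.r_[d,0]).round(0))
E
```

```text
t 14.97 jig [-122.6  130.7] z 63.5 yawerr 0.004 F jig [-0.1  0. ] Fz 0.6 w 0.000 tilt [-0.001 -0.002]
[-0.79  0.67  0.23  2.02 -0.31  0.49  0.03]
170 [-30.  -8.   0.]
180 [-50. -14.   0.]
190 [-70. -15.   0.]
200 [-90. -13.   0.]
210 [-110.   -8.    0.]
220 [-128.    1.    0.]
230 [-145.   13.    0.]
240 [-159.   27.    0.]
250 [-170.   44.    0.]
260 [-179.   62.    0.]
265 [-182.   72.    0.]
270 [-184.   82.    0.]
```

jog_arm([
  [[-12, -3, -3, 0, 0], [-22, -6, -3, 0, 0], [-30, -8, -3, 0, 0], [-40, -11, -3, 0, 0], [-50, -14, -3, 0, 0], [-60, -15, -3, 0, 0], [-70, -15, -3, 0, 0], [-80, -14, -3, 0, 0], [-90, -13, -3, 0, 0], [-100, -11, -3, 0, 0], [-110, -8, -3, 0, 0], [-119, -4, -3, 0, 0], [-128, 1, -3, 0, 0], [-137, 7, -3, 0, 0], [-145, 13, -3, 0, 0], [-152, 20, -3, 0, 0], [-159, 27, -3, 0, 0], [-165, 36, -3, 0, 0], [-170, 44, -3, 0, 0], [-170, 44, -3, 0, 0]],
])

```text
t: 17.48
tcp_pos: [0.5325, 0.1415, 0.0675]
eef_rot: [[-0.361, 0.933, 0.001], [0.933, 0.361, -0.0], [-0.001, 0.001, -1.0]]
ft_force: [-0.5, 0.6, -0.1]
gripper_width: 0.0006
gripper_force: 0.0
```

```bash
python3 -c "from h import *;st()"
```

```text
t 17.48 jig [-76.2 -38.7] z 67.5 yawerr 0.005 F jig [-0.3  0.7] Fz -0.1 w 0.001 tilt [-0.001  0.001]
```

jog_arm([
  [[-5, 9, 0, 0, 0], [-9, 18, 0, 0, 0], [-12, 28, 0, 0, 0], [-14, 35, 0, 0, 0], [-14, 40, 0, 0, 0], [-14, 44, 0, 0, 0], [-14, 44, 0, 0, 0]],
])

```text
t: 18.35
tcp_pos: [0.5656, 0.1409, 0.0663]
eef_rot: [[-0.361, 0.932, -0.024], [0.933, 0.361, -0.005], [0.004, -0.024, -1.0]]
ft_force: [-20.7, -6.6, 17.6]
gripper_width: 0.0007
gripper_force: 11.5
```

```bash
python3 -c "from h import *;st()"
```

```text
t 18.35 jig [-45.6 -51.1] z 66.3 yawerr 0.005 F jig [-21.7   1.2] Fz 17.6 w 0.001 tilt [ 0.004 -0.024]
```

The pusher stopped hard at x = -45.6. Shut is expected at -43.5, and the cap pushes showed a similar 3 mm reading bias. I'll back off and check.

jog_arm([
  [[0, -30, 0, 0, 0], [0, -55, -20, 0, 0], [-20, -60, -65, 0, 0], [-80, -60, -80, 0, 0], [-140, -60, -80, 0, 0], [-190, -60, -80, 0, 0], [-190, -60, -80, 0, 0]],
])

```text
t: 19.23
tcp_pos: [0.592, -0.0605, 0.148]
eef_rot: [[-0.354, 0.935, 0.003], [0.935, 0.354, -0.004], [-0.005, 0.001, -1.0]]
ft_force: [-1.2, 0.2, -0.2]
gripper_width: 0.0004
gripper_force: 0.0
```

```bash
python3 - <<'E'
from h import *
st();x=get_image("top")[140:265,170:310]
cv2.imwrite("pics/p5.png",cv2.resize(x,None,fx=5,fy=4.8,interpolation=cv2.INTER_CUBIC))
E
```

```text
t 19.23 jig [ -92.6 -248.6] z 148.0 yawerr -0.002 F jig [-1.1  0.6] Fz -0.2 w 0.000 tilt [-0.005  0.001]
```

View pics/p5.png

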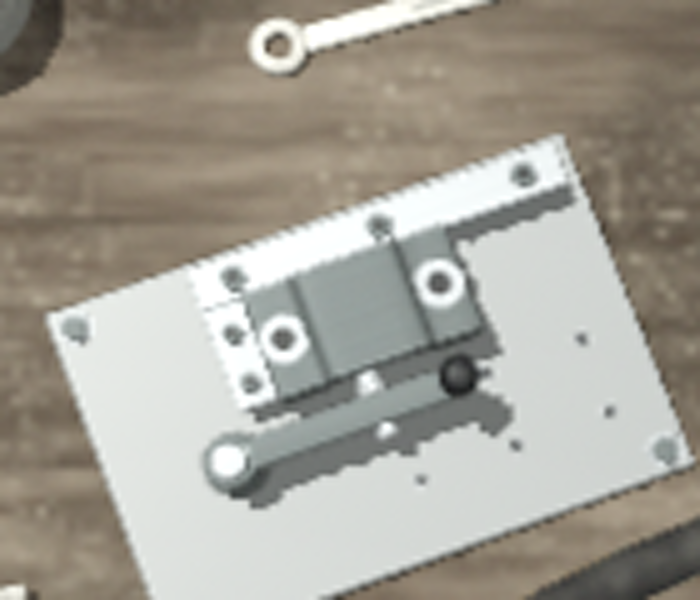

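The cap sits against the fence and the stop, with the latch arm lying in front of it and the nose at (370,382). I'll work out the latch angle and cap pose from the knob at (458,374), the pivot at (229,463) and the bosses at (283,338) and (439,283).

```bash
python3 - <<'E'
from h import *
J=np.load("J.npy")
f=lambda p,z:W2J(cast("top",[(np.array(p)+.5)/[5,4.8]-.5+[170,140]],z)[:,:2]*1000,J)[0]
k,p=f((458,374),.094),f((229,463),.06);d=k-p;print(k,p,"latch",np.arctan2(-d[0],-d[1]))
a,b=f((283,338),.056),f((439,283),.056);d=a-b;print("cap",(a+b)/2,np.degrees(np.arctan2(-d[0],d[1])))
E
```

```text
[-21.47979021 -51.41138208] [-22.23612133  62.72377618] latch -0.006626529984018742
cap [ 26.74720922 -21.53864402] -0.24310317960018044
```

Latch angle is about 0, and the cap is at (26.7, -21.5) and square. I'm handing the job in.

```bash
python3 -c "from rig import *;print(sign_off())"
```

```text
the job is handed in; nothing more can be done
None
```

The job is handed in at about 19 s of the 72 s: by camera the cap is flat on the fence and up against the end stop (within about 0.5 mm of its seated position), the latch is shut (angle about 0), and the robot is touching nothing.

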